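# Set the handpiece controller to its third click and start it

## Task

On the handpiece control unit, push the speed lever back to its off stop, the end of the slot nearest the start button; then push it forward three clicks, never beyond the third, and leave it resting in that third click. Only then press the large round start button all the way down and let it come up. Push the lever without pinching it between the fingers, and leave everything else on the bench where it is.

Things in the scene. Friction and masses are not known exactly. Their poses are not given: they have to be found in the camera images.
- unit: Grey control unit fixed to the bench, 150 (own x) x 200 (own y) x 60 mm high on a black foot 3 mm wider all round. Origin: centre of its underside; z up, -x side nearest the robot; yaw differs. On its flat top, in its own (x, y) mm: lever slot along y at x = +30 with seven ticks; round start button (-35, -62); small fixed dial 18 wide, 12 high (-45, +2); loose ring near (-45, +63).
- lever_top (a point): Centre of the speed lever's upper face, 101 mm above the bench. The lever is an upright black flat-sided grip, 30 mm along the unit's x, 16 mm along its y, its sides reaching from 71 to 101 mm above the bench (the unit's top is at 60). It slides along the unit's y only; axes as the unit's.
- speed (a joint): Lever travel, m: 0 at the off stop (slot's -y end, longest tick), growing to the unit's +y, other stop 0.090. A click every 0.015: the third is 0.045, mid-slot. Moving it takes up to 5.5 N at 30 mm/s; past half-way it snaps ahead into the next click, off the finger behind it, and stays. Inertia about 1.3 kg: push at 30 mm/s or less. Starts near the first or second click.
- start_top (a point): Centre of the upper face of the start button, 82 mm above the bench when up: a grey round button 28 mm in diameter, facing up, in a round black housing 44 mm wide and 12 mm high, near the unit's -x, -y corner.
- start (a joint): Travel of the start button in m: 0 up, 0.006 fully down (about 5 N); a spring brings it up again when released.
- band: Loose brass ring, 24 mm outside, 6 mm high, 12 g, lying on the unit's top. Origin at the centre of its underside. To be left alone.
- block: Loose steel bench block 64 x 64 x 22 mm beside the unit's -y end. Origin at the centre of its underside. To be left alone.
- handpiece: Loose black and metal handpiece, 175 mm long, 26 mm thick, lying beyond the bowl off the unit's +y end. Origin on the bench under its middle. To be left alone.
- cup: Loose white bowl, 66 mm wide and 50 mm high, beside the unit's +y end. Origin at the centre of its underside. To be left alone.
- jar: Loose amber jar, 52 mm wide, 62 mm high, behind the unit (+x). Origin at the centre of its underside. To be left alone.
- mandrel: Loose upright wooden ring stick on a 60 mm foot, 130 mm high, behind the unit (+x). Origin at the centre of its underside. To be left alone.
- mallet: Loose hammer, 220 mm long, lying on the right (-y) of the bench. Origin on the bench under it. To be left alone.

How it is judged:
On the way, in this order (a step that is already met when the one before it is completed fails the run):
1. the lever is back at its off stop (value of joint speed below 0.003 m), for 0.1 s.
2. the lever rests in the third click (value of joint speed between 0.042 and 0.048 m), for 0.3 s.
3. the start button is pressed fully down (value of joint start above 0.0045 m), for 0.03 s.
At the end, for the whole second after the job is handed in: The lever rests in the third click (joint within 3 mm of 0.045), having first been back at its off stop (under 3 mm) and never beyond the third click; the start button has been pressed at least 4.5 mm down after that and has come up again (under 1.5 mm); no bystander moved by more than 20 mm (all of step 2 and value of joint start below 0.0015 m); the robot touches nothing.
It fails at once if the lever goes beyond the third click (more than half-way to the fourth) (value of joint speed above 0.0525 m).
It fails at once if the start button is pressed while the lever is not in the third click (value of joint start above 0.003 m and (value of joint speed below 0.04 m or value of joint speed above 0.05 m)).
It fails at once if the lever is pinched between the fingers (horizontal distance between the grasp point and lever_top below 0.007 m and z of the grasp point in the frame of lever_top below 0.016 m and contact force between the fingers and speed above 0.5 N).
It fails at once if a bystander is lifted, carried or pushed by more than 20 mm (distance of any of band, block, handpiece, cup, jar, mandrel, mallet from where it was at the start of the episode above 0.02 m).
It also fails if it takes over 54 s, if anything falls off the work surface, if the arm or the gripper's body presses on something with over 40 N, if the wrist force passes 120 N, or if a joint passes its speed limit or range.

## Robot

A 6-joint arm with a two-finger parallel gripper is mounted at the origin on the work surface. World frame = base frame: x ahead of the robot, y to its left, z up, the work surface at z = 0. Lengths are in m, angles in rad, forces in N, time in s.
With the tool pointing down it reaches from about 0.35 to 0.975 m from the base axis. Payload 4.9 kg.
Tool frame: the origin (TCP) lies at the very end of the fingers, on their centre line; the grasp point (between the pads) lies 19 mm behind it; z points along the fingers, y is the line along which they close (so a half turn about z gives the same grasp; the last joint's range is limited). The gripper opens to 85 mm and grips with 20 to 120 N. Pads are 22 mm wide; open, the fingers measure 114 mm over their backs; the gripper's body (76 mm by 85 mm) begins 54 mm behind the grasp point. The pads swing forward as they close: fully open they stand 13 mm farther back than shut.
Start: joints at [-0.119, 0.053, 1.613, -0, 1.476, -0.119], TCP at [0.625, 0, 0.231] pointing down, gripper open.
Joint ranges: [-3.01, 3.01], [-1.01, 2.22], [0.06, 2.58], [-1.02, 4.17], [0.09, 2.62], [-3.14, 3.14]. Speed limits (rad/s): [2.57, 2.57, 3.14, 3.14, 3.14, 3.14].

## Interface

Orientations are given as a rotation vector (axis times angle).
In Python, from station import ctrl, imaging gives the robot as it stands.
- The arm moves only by the tool play_rows, never from a script. Its argument "series" is a list of rows, each a list of 3 entries, a list of its own where there are three numbers: the opening, from 0 (shut) to 1 (fully open), then the shift along the tool's x, y, z each as a share of 0.05 m, from -1 to 1, then the turn, a rotation vector about the tool's x, y, z each as a share of 8 degrees, from -1 to 1. In form: [[grip, [dx, dy, dz], [ax, ay, az]], ...]. A call has 1 to 8 rows; each row shifts and turns the commanded pose from where the row before left it, along the tool's axes as they then stand; what a row does not reach is not made up. A row lasts 1/8 s, in which the tool goes at most 62.5 mm and 10.7 degrees, less where a joint would pass 70% of its speed; a pose out of reach is approached as far as the arm can. A call with a number of a shift or a turn outside -1 to 1 is refused whole. A call with a gripper value outside its range is refused whole. The fingers move at their own pace and stop on an object; "force" is the grip in N (left out, the last holds). Time passes only in rows, so rows that do not move let the fingers close. It gives the time, the measured TCP pose, the force, the opening and the grip force at its end, in the units of the state.
- ctrl.get_obs(): the state, without advancing time (a new reading comes with each control period).
- imaging.get_image(name): name is "scene" or "side" or "wrist"; returns a dict with "color" (420x560x3 uint8, blue, green, red), "fx", "fy", "cx", "cy" (pixels), "D" ([k1, k2, p1, p2, k3] as OpenCV has them; the pictures are not rectified), "extrinsics" (4x4, takes a point from world to camera coordinates); the wrist camera has in their place "hand_eye" (4x4, takes a point from camera to tool coordinates, whose origin is the TCP and whose axes are the flange's). Camera axes: x right, y down, z forward; pixel columns grow to the right and rows downward; lengths in m; the calibration is good to about 2 mm. A picture is of the moment at which its call begins: read the wrist's pose just before it. There is no depth.
- ctrl.finish_job(): hands the job in; it is judged then, once.
The state is a dict: "t": time; "q": joint angles; "dq": joint speeds; "effort": joint torques, N m; "tool_pos": TCP position; "tool_rot": TCP orientation; "contact_force": force on the tool from outside, world axes, zero at the start; "wrist_torque": the same for the moment, N m; "opening": finger opening in m; "grip_force": force on a finger pad.
Only numpy, scipy, OpenCV 4.12 (cv2) and the standard library are available. Lean on these libraries where they do the work, as an engineer would, in place of code of your own. Each camera call takes 0.05 s, during which the arm holds its last target. There are 200 camera calls.

## Working session

There is one attempt and no reset: what is moved stays moved. The work goes in short steps, Python scripts to look and compute and a tool call to move; the robot and the scene stay as the last step left them, time stands still between calls to the robot, and variables do not carry over. Pictures are saved under pics/ and viewed, at most 10 in all, crops included, and the job is handed in when it is done.

Besides the shell and the picture viewer there is one more tool, called after ">>>" by a JSON object that holds its "api" and its "payload". play_rows: Moves the arm, as the interface text tells. Shift numbers are shares of 0.05 m and turn numbers shares of 8 degrees, none past 1 either way. Its arguments: {"type":"object","properties":{"series":{"type":"array"},"force":{"type":"number"}},"required":["series"]}

```bash
mkdir -p pics
cat > h.py <<'E'
import numpy as np, cv2
from station import ctrl, imaging
def ray(im,uv):
    K=np.array([[im['fx'],0,im['cx']],[0,im['fy'],im['cy']],[0,0,1.]])
    p=cv2.undistortPoints(np.array(uv,float).reshape(-1,1,2),K,np.array(im['D'],float)).reshape(-1,2)
    d=np.c_[p,np.ones(len(p))]
    if 'extrinsics' in im: T=np.linalg.inv(np.array(im['extrinsics']))
    else:
        o=im['obs'];B=np.eye(4);B[:3,:3]=cv2.Rodrigues(np.array(o['tool_rot'],float))[0];B[:3,3]=o['tool_pos'];T=B@np.array(im['hand_eye'])
    return T[:3,3],d@T[:3,:3].T
def plane(im,uv,z):
    c,d=ray(im,uv); return c+d*((z-c[2])/d[:,2])[:,None]
def get(n):
    o=ctrl.get_obs();im=imaging.get_image(n);im['obs']=o;return im
E
python3 - <<'E'
from h import *
import pickle
ims={n:get(n) for n in('scene','side','wrist')}
pickle.dump(ims,open('ims.pkl','wb'))
for n in ims: cv2.imwrite(f'pics/{n}0.png',ims[n]['color'])
o=ctrl.get_obs();print(o)
for n in('scene','side'):print(np.linalg.inv(ims[n]['extrinsics'])[:3,3])
E
```

```text
{'t': 0.15, 'q': array([-1.19000305e-01,  5.32443001e-02,  1.61396054e+00,  1.22766152e-05,
        1.47599905e+00, -1.19013655e-01]), 'dq': array([ 0.00090281, -0.0030577 , -0.00630258, -0.00017764, -0.00078316,
        0.00018709]), 'effort': array([ 5.10442842e-04, -3.94241810e+01, -3.70721948e+01, -1.15854355e-04,
        4.61802789e-03,  5.00508997e-05]), 'tool_pos': array([6.24522057e-01, 6.08111716e-05, 2.30331990e-01]), 'tool_rot': array([-2.22052677e+00, -2.22055381e+00,  1.54877761e-03]), 'contact_force': array([ 0.130397  , -0.99641819, -0.1284357 ]), 'wrist_torque': array([-0.06428936,  0.00808534, -0.04127798]), 'grip_force': 0.0, 'opening': 0.08563467270525998}
[1.26797482 0.25496098 0.75338657]
[0.36884057 0.80780079 1.02588616]
```

View pics/scene0.png

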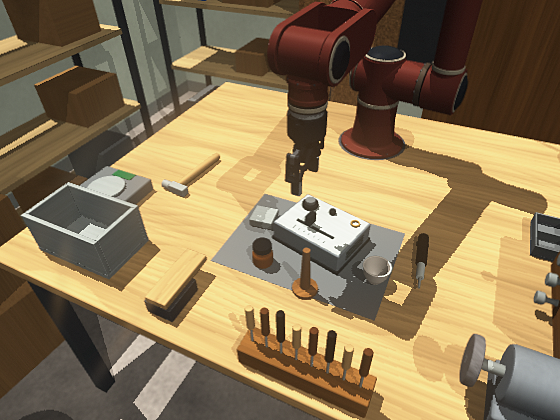

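View pics/side0.png

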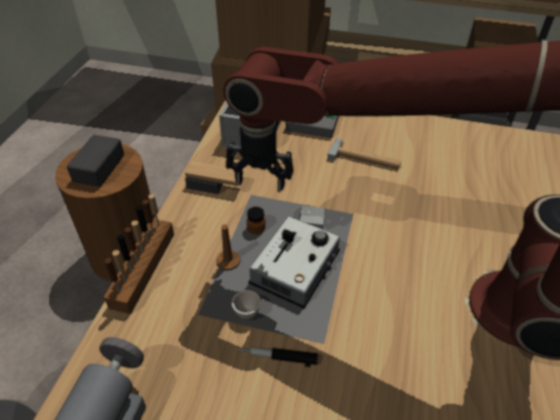

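View pics/wrist0.png

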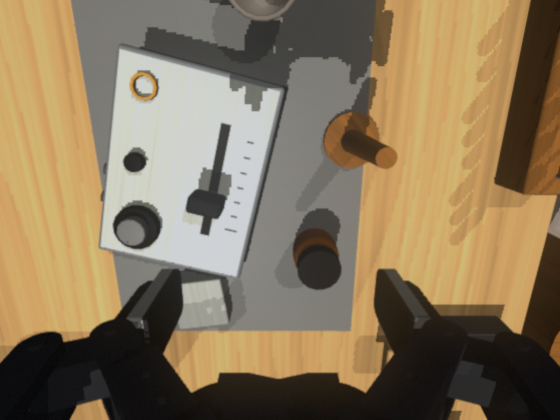

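The wrist view shows the unit's top with corners at about (121,45), (286,89), (239,276) and (101,247). The lever is near (205,203), the start button near (131,229), the dial at (134,161), the ring at (144,86) and the block at (203,303). The two fixed views show the same layout: jar and mandrel behind, bowl and handpiece on the +y side.

Run:
```python
from h import *
import pickle
im=pickle.load(open('ims.pkl','rb'))['wrist'];c=im['color']
P=plane(im,[(121,45),(286,89),(239,276),(101,247)],.06)
m=(cv2.inRange(c,(150,150,150),(255,255,255)));m[:, 300:]=0;m[275:]=0
hull=cv2.convexHull(np.vstack([k for k in cv2.findContours(m,0,2)[0] if cv2.contourArea(k)>150]))
ap=cv2.approxPolyDP(hull,8,True).reshape(-1,2);print(ap.tolist())
Q=plane(im,hull.reshape(-1,2),.06)
r=cv2.minAreaRect((Q[:,:2]*1000).astype(np.float32));print('rect',r,cv2.boxPoints(r))
print(P.round(4).tolist())
ctr=P.mean(0);ex=(P[1]-P[0]+P[2]-P[3])[:2];ey=(P[0]-P[3]+P[1]-P[2])[:2]
print('lens',np.linalg.norm(ex)/2,np.linalg.norm(ey)/2,'yaw',np.degrees(np.arctan2(ex[1],ex[0])),np.degrees(np.arctan2(-ey[0],ey[1])),ctr)
print('lever/button',plane(im,[(205,203)],.101),plane(im,[(131,229)],.082))
cv2.imwrite('pics/crop.png',cv2.resize(c[20:300,80:300],None,fx=2.1,fy=2.1,interpolation=2))
print(np.array(im['hand_eye']).round(3))
```

```text
[[119, 49], [280, 91], [236, 274], [100, 245]]
rect ((533.1823120117188, 13.534027099609375), (191.05567932128906, 142.76434326171875), 75.98544311523438) [[440.79108  -61.863846]
 [579.3059   -96.43686 ]
 [625.57355   88.9319  ]
 [487.05872  123.50491 ]]
[[0.4893, 0.1255, 0.06], [0.6304, 0.0903, 0.06], [0.5824, -0.0952, 0.06], [0.4422, -0.0622, 0.06]]
lens 0.14476350008322497 0.19256253340681864 yaw -13.63437004667335 -14.301335752736952 [0.53605617 0.01459756 0.06      ]
lever/button [[ 0.56124678 -0.00295928  0.101     ]] [[ 0.485971   -0.03400864  0.082     ]]
[[ 0.001 -0.954 -0.3    0.077]
 [ 1.     0.001  0.    -0.001]
 [-0.    -0.3    0.954 -0.142]
 [ 0.     0.     0.     1.   ]]
```

View pics/crop.png

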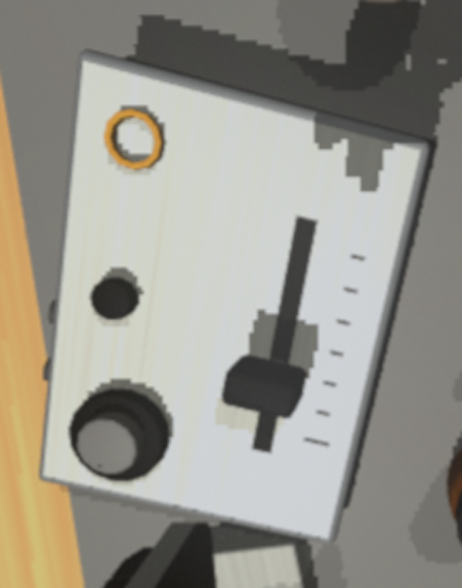

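The crop shows seven ticks, with the longest at crop (317,441). The lever blob spans x 225–305 and y 355–415, the grey button top is centred near (106,447), and the ring is at (134,137).

```bash
cat >> h.py <<'E'
YAW=np.radians(-14.0);U0=np.array([.536,.0146])
R=np.array([[np.cos(YAW),-np.sin(YAW)],[np.sin(YAW),np.cos(YAW)]])
def unit(P): return ((np.atleast_2d(P)[:,:2]-U0)@R*1000).round(1)
def world(u): return U0+R@(np.array(u)/1000)
E
python3 - <<'E'
from h import *
import pickle
I=pickle.load(open('ims.pkl','rb'));im=I['wrist'];c=im['color']
f=lambda pts:np.array(pts)/2.1+[80,20]
t=[(317,441),(323,412),(330,383),(337,352),(344,322),(350,290),(358,257)]
print('ticks',unit(plane(im,f(t),.06)).tolist())
print('slot',unit(plane(im,f([(306,219),(262,450)]),.06)).tolist())
print('button',unit(plane(im,f([(106,447)]),.082)).tolist(),'ring',unit(plane(im,f([(134,137)]),.066)).tolist())
L=f([(229,372),(240,358),(305,371),(302,388),(290,415),(224,396)])
for z in (.101,.071):print('lever',z,unit(plane(im,L,z)).tolist())
# scene/side checks: project unit points
for s in (15,22,30):
  w=[np.r_[world((30+a,-45+s+b)),z] for z in(.101,.071) for a,b in((-15,-8),(15,-8),(15,8),(-15,8))]
  o=im['obs'];B=np.eye(4);B[:3,:3]=cv2.Rodrigues(o['tool_rot'])[0];B[:3,3]=o['tool_pos'];E=np.linalg.inv(B@np.array(im['hand_eye']))
  K=np.array([[im['fx'],0,im['cx']],[0,im['fy'],im['cy']],[0,0,1.]])
  p=cv2.projectPoints(np.array(w),cv2.Rodrigues(E[:3,:3])[0],E[:3,3],K,np.array(im['D']))[0].reshape(-1,2)
  print(s,((p-[80,20])*2.1).round().tolist())
for s in (0,15,30,45):
  print(s,'lever world',world((30,-45+s)).round(4))
print('btn',world((-35,-62)).round(4))
E
```

```text
ticks [[52.9, -46.6], [52.7, -31.5], [52.9, -16.7], [53.0, -1.3], [53.1, 13.2], [52.7, 28.0], [53.0, 43.1]]
slot [[27.5, 53.6], [28.1, -57.6]]
button [[-36.8, -63.3]] ring [[-47.0, 69.1]]
lever 0.101 [[14.7, -9.1], [18.0, -2.3], [44.4, -1.2], [44.6, -8.6], [42.1, -21.2], [14.4, -19.7]]
lever 0.071 [[8.6, -19.2], [12.2, -11.6], [41.5, -10.4], [41.8, -18.6], [39.0, -32.6], [8.2, -30.9]]
15 [[218.0, 437.0], [289.0, 453.0], [297.0, 418.0], [225.0, 402.0], [236.0, 414.0], [301.0, 429.0], [308.0, 397.0], [242.0, 381.0]]
22 [[221.0, 422.0], [292.0, 438.0], [300.0, 403.0], [227.0, 386.0], [239.0, 400.0], [304.0, 415.0], [311.0, 382.0], [245.0, 367.0]]
30 [[224.0, 404.0], [296.0, 421.0], [304.0, 385.0], [231.0, 367.0], [242.0, 383.0], [307.0, 399.0], [314.0, 366.0], [248.0, 350.0]]
0 lever world [ 0.5542 -0.0363]
15 lever world [ 0.5579 -0.0218]
30 lever world [ 0.5615 -0.0072]
45 lever world [0.5651 0.0073]
btn [ 0.487  -0.0371]
```

>>> {"api": "play_rows", "payload": {"series": [[0,[0.257,-0.563,0],[0,0,0]],[0,[0.257,-0.563,0],[0,0,0]],[0,[0,0,0],[0,0,0.875]],[0,[0,0,0],[0,0,0.875]],[0,[0,0,0.8],[0,0,0]],[0,[0,0,0.8],[0,0,0]],[0,[0,0,0],[0,0,0]],[0,[0,0,0],[0,0,0]]]}}

```text
t: 1.15
tool_pos: [0.5694, 0.0256, 0.1527]
tool_rot: [2.475, 1.933, 0.002]
contact_force: [0.8, -0.5, 0.5]
opening: -0.0002
grip_force: 0.0
```

```bash
sed -i 's/^def unit/U0=U0+R@np.array([-.0015,-.0014])\ndef unit/' h.py
cat >> h.py <<'E'
def st():
    o=ctrl.get_obs();print('t',round(o['t'],2),'pos',o['tool_pos'].round(4),'unit',unit(o['tool_pos']),'rot',o['tool_rot'].round(3),'F unit',(o['contact_force'][:2]@R).round(2),o['contact_force'][2].round(2),'open',round(o['opening'],4))
E
python3 -c "
from h import *
st();im=get('wrist');cv2.imwrite('pics/w1.png',im['color'])"
```

```text
t 1.15 pos [0.5694 0.0256 0.1527] unit [[31.2 20.2]] rot [2.475e+00 1.933e+00 2.000e-03] F unit [ 0.95 -0.31] 0.51 open -0.0002
```

View pics/w1.png

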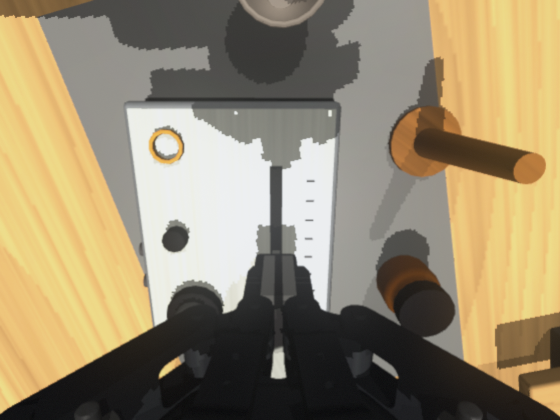

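The wrist view shows the shut fingers (tip near (278,258)) lined up with the slot, on the +y side of the lever. Next I descend.

>>> {"api": "play_rows", "payload": {"series": [[0,[0,0,0.7],[0,0,0]],[0,[0,0,0.7],[0,0,0]],[0,[0,0,0],[0,0,0]],[0,[0,0,0],[0,0,0]]]}}

```text
t: 1.7
tool_pos: [0.5704, 0.0256, 0.084]
tool_rot: [2.474, 1.933, 0.004]
contact_force: [0.1, -0.3, 0.6]
opening: -0.0003
grip_force: 0.0
```

```bash
python3 -c "
from h import *
st();im=get('scene');cv2.imwrite('pics/s1.png',cv2.resize(im['color'][150:300,220:420],None,fx=4,fy=4,interpolation=2))"
```

```text
t 1.7 pos [0.5704 0.0256 0.084 ] unit [[32.2 20.4]] rot [2.474 1.933 0.004] F unit [ 0.13 -0.28] 0.55 open -0.0003
```

View pics/s1.png

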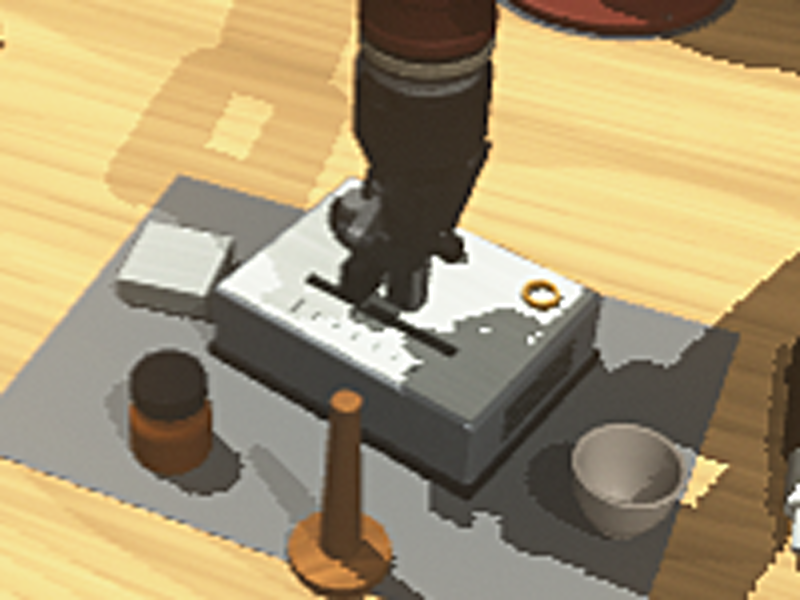

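The scene crop shows the finger (405,290) on the +y side of the lever (360,285), with a gap between them. I'll push towards off at 24 mm/s.

>>> {"api": "play_rows", "payload": {"series": [[0,[-0.06,0,0],[0,0,0]],[0,[-0.06,0,0],[0,0,0]],[0,[-0.06,0,0],[0,0,0]],[0,[-0.06,0,0],[0,0,0]],[0,[-0.06,0,0],[0,0,0]],[0,[-0.06,0,0],[0,0,0]],[0,[-0.06,0,0],[0,0,0]]]}}

```text
t: 2.62
tool_pos: [0.5637, 0.0061, 0.0813]
tool_rot: [-2.475, -1.933, -0.003]
contact_force: [1.9, 5.0, -0.8]
opening: -0.0
grip_force: 2.6
```

>>> {"api": "play_rows", "payload": {"series": [[0,[-0.06,0,0],[0,0,0]],[0,[-0.06,0,0],[0,0,0]],[0,[-0.06,0,0],[0,0,0]],[0,[-0.06,0,0],[0,0,0]],[0,[-0.06,0,0],[0,0,0]]]}}

```text
t: 3.25
tool_pos: [0.5601, -0.0087, 0.0814]
tool_rot: [-2.475, -1.933, -0.003]
contact_force: [1.0, 4.7, -0.5]
opening: -0.0002
grip_force: 2.6
```

```bash
python3 -c "
from h import *
st()"
```

```text
t 3.25 pos [ 0.5601 -0.0087  0.0814] unit [[ 30.6 -15.3]] rot [-2.475 -1.933 -0.003] F unit [-0.16  4.83] -0.48 open -0.0002
```

>>> {"api": "play_rows", "payload": {"series": [[0,[-0.06,0,0],[0,0,0]],[0,[-0.06,0,0],[0,0,0]]]}}

```text
t: 3.5
tool_pos: [0.5583, -0.0157, 0.0813]
tool_rot: [2.474, 1.934, -0.002]
contact_force: [-0.3, -1.0, 0.6]
opening: -0.0001
grip_force: 0.0
```

>>> {"api": "play_rows", "payload": {"series": [[0,[-0.04,0,0],[0,0,0]]]}}

```text
t: 3.62
tool_pos: [0.5579, -0.0177, 0.0813]
tool_rot: [2.475, 1.934, -0.001]
contact_force: [-0.2, -0.1, 0.1]
opening: -0.0001
grip_force: 0.0
```

>>> {"api": "play_rows", "payload": {"series": [[0,[-0.04,0,0],[0,0,0]]]}}

```text
t: 3.75
tool_pos: [0.5574, -0.0194, 0.0813]
tool_rot: [2.476, 1.934, -0.001]
contact_force: [-0.9, -0.3, 0.4]
opening: 0.0
grip_force: 0.2
```

```bash
python3 -c "
from h import *
st()"
```

```text
t 3.75 pos [ 0.5574 -0.0194  0.0813] unit [[ 30.5 -26.4]] rot [ 2.476e+00  1.934e+00 -1.000e-03] F unit [-0.8  -0.53] 0.43 open 0.0
```

>>> {"api": "play_rows", "payload": {"series": [[0,[-0.03,0,0],[0,0,0]]]}}

```text
t: 3.88
tool_pos: [0.5574, -0.0196, 0.0814]
tool_rot: [-2.475, -1.933, -0.003]
contact_force: [0.8, 6.5, -0.0]
opening: -0.0
grip_force: 3.6
```

>>> {"api": "play_rows", "payload": {"series": [[0,[-0.03,0,0],[0,0,0]]]}}

```text
t: 4.0
tool_pos: [0.5574, -0.0197, 0.0814]
tool_rot: [-2.474, -1.931, -0.007]
contact_force: [3.9, 12.3, -0.4]
opening: 0.0
grip_force: 5.9
```

```bash
python3 -c "
from h import *
st()"
```

```text
t 4.0 pos [ 0.5574 -0.0197  0.0814] unit [[ 30.5 -26.7]] rot [-2.474 -1.931 -0.007] F unit [ 0.78 12.84] -0.4 open 0.0
```

The lever is at the off stop: force climbs to 12.8 N with no travel. I'll go round to its -y side.

>>> {"api": "play_rows", "payload": {"series": [[0,[0.1,0,0],[0,0,0]],[0,[0.15,0,0],[0,0,0]],[0,[0,0,-0.5],[0,0,0]],[0,[0,0,-0.5],[0,0,0]],[0,[-0.55,0,0],[0,0,0]],[0,[-0.55,0,0],[0,0,0]],[0,[0,0,0],[0,0,0]],[0,[0,0,0],[0,0,0]]]}}

```text
t: 5.0
tool_pos: [0.5466, -0.0627, 0.1312]
tool_rot: [-2.476, -1.934, 0.0]
contact_force: [-0.1, 0.2, -1.3]
opening: -0.0003
grip_force: 0.0
```

```bash
python3 -c "
from h import *
st();im=get('wrist');cv2.imwrite('pics/w2.png',im['color'])"
```

```text
t 5.0 pos [ 0.5466 -0.0627  0.1312] unit [[ 30.5 -71.1]] rot [-2.476 -1.934  0.   ] F unit [-0.12  0.15] -1.31 open -0.0003
```

View pics/w2.png

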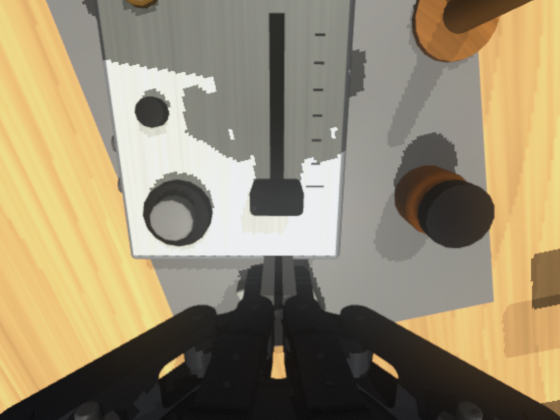

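The wrist view shows the lever (277,197) at the longest tick, with the finger tip (278,262) on its -y side and clear of it. The button top is at (173,220).

>>> {"api": "play_rows", "payload": {"series": [[0,[0,0,0.5],[0,0,0]],[0,[0,0,0.5],[0,0,0]],[0,[0,0,0],[0,0,0]],[0,[0.06,0,0],[0,0,0]],[0,[0.05,0,0],[0,0,0]]]}}

```text
t: 5.68
tool_pos: [0.549, -0.0575, 0.0829]
tool_rot: [2.474, 1.933, 0.003]
contact_force: [0.1, 0.1, 0.1]
opening: -0.0001
grip_force: 0.0
```

>>> {"api": "play_rows", "payload": {"series": [[0,[0.04,0,0],[0,0,0]]]}}

```text
t: 5.8
tool_pos: [0.5493, -0.056, 0.0826]
tool_rot: [2.473, 1.933, 0.001]
contact_force: [-0.3, -2.2, 1.1]
opening: -0.0004
grip_force: 1.0
```

>>> {"api": "play_rows", "payload": {"series": [[0,[0.04,0,0],[0,0,0]]]}}

```text
t: 5.92
tool_pos: [0.5496, -0.0545, 0.0824]
tool_rot: [2.473, 1.933, 0.0]
contact_force: [0.2, -4.2, 2.3]
opening: 0.0002
grip_force: 2.0
```

```bash
python3 -c "
from h import *
st()"
```

```text
t 5.92 pos [ 0.5496 -0.0545  0.0824] unit [[ 31.4 -62.4]] rot [2.473 1.933 0.   ] F unit [ 1.2 -4. ] 2.34 open 0.0002
```

>>> {"api": "play_rows", "payload": {"series": [[0,[0.04,0,0],[0,0,0]],[0,[0.04,0,0],[0,0,0]],[0,[0.04,0,0],[0,0,0]],[0,[0.04,0,0],[0,0,0]],[0,[0.04,0,0],[0,0,0]],[0,[0.04,0,0],[0,0,0]],[0,[0.04,0,0],[0,0,0]],[0,[0.04,0,0],[0,0,0]]]}}

```text
t: 6.92
tool_pos: [0.5523, -0.0389, 0.0811]
tool_rot: [2.475, 1.934, -0.003]
contact_force: [-2.2, -5.2, -0.3]
opening: -0.0001
grip_force: 2.3
```

>>> {"api": "play_rows", "payload": {"series": [[0,[0.04,0,0],[0,0,0]],[0,[0.04,0,0],[0,0,0]],[0,[0.04,0,0],[0,0,0]],[0,[0.04,0,0],[0,0,0]],[0,[0.04,0,0],[0,0,0]]]}}

```text
t: 7.55
tool_pos: [0.5555, -0.0282, 0.0816]
tool_rot: [2.475, 1.934, 0.001]
contact_force: [-0.4, -0.0, 0.9]
opening: -0.0001
grip_force: 0.0
```

```bash
python3 -c "
from h import *
st()"
```

```text
t 7.55 pos [ 0.5555 -0.0282  0.0816] unit [[ 30.8 -35.4]] rot [2.475e+00 1.934e+00 1.000e-03] F unit [-0.38 -0.12] 0.92 open -0.0001
```

Two clicks done: the lever is off the finger near 30 mm. I'll do the third in single steps, watching the force.

>>> {"api": "play_rows", "payload": {"series": [[0,[0.04,0,0],[0,0,0]],[0,[0.04,0,0],[0,0,0]]]}}

```text
t: 7.8
tool_pos: [0.5561, -0.0252, 0.0815]
tool_rot: [2.475, 1.934, -0.002]
contact_force: [-1.2, -3.1, 0.3]
opening: 0.0
grip_force: 2.0
```

>>> {"api": "play_rows", "payload": {"series": [[0,[0.03,0,0],[0,0,0]]]}}

```text
t: 7.92
tool_pos: [0.5564, -0.0239, 0.0814]
tool_rot: [2.475, 1.934, -0.002]
contact_force: [-1.4, -5.3, 1.5]
opening: 0.0003
grip_force: 2.4
```

>>> {"api": "play_rows", "payload": {"series": [[0,[0.03,0,0],[0,0,0]]]}}

```text
t: 8.05
tool_pos: [0.5568, -0.0223, 0.0815]
tool_rot: [2.475, 1.933, -0.001]
contact_force: [-1.8, -4.6, 1.6]
opening: 0.0001
grip_force: 2.3
```

```bash
python3 -c "
from h import *
st()"
```

```text
t 8.05 pos [ 0.5568 -0.0223  0.0815] unit [[ 30.6 -29.4]] rot [ 2.475e+00  1.933e+00 -1.000e-03] F unit [-0.64 -4.87] 1.6 open 0.0001
```

>>> {"api": "play_rows", "payload": {"series": [[0,[0.03,0,0],[0,0,0]]]}}

```text
t: 8.18
tool_pos: [0.5574, -0.0203, 0.0815]
tool_rot: [-2.476, -1.934, -0.001]
contact_force: [-1.3, -2.2, 1.2]
opening: 0.0
grip_force: 1.0
```

>>> {"api": "play_rows", "payload": {"series": [[0,[0.03,0,0],[0,0,0]]]}}

```text
t: 8.3
tool_pos: [0.5577, -0.0181, 0.0812]
tool_rot: [-2.475, -1.933, -0.002]
contact_force: [-1.2, -0.7, -0.6]
opening: 0.0001
grip_force: 0.0
```

```bash
python3 -c "
from h import *
st()"
```

```text
t 8.3 pos [ 0.5577 -0.0181  0.0812] unit [[ 30.5 -25.1]] rot [-2.475e+00 -1.933e+00 -2.000e-03] F unit [-1.04 -1.  ] -0.57 open 0.0001
```

The force has dropped, so the lever snapped into the third click. I'll back off, rise and look.

>>> {"api": "play_rows", "payload": {"series": [[0,[-0.1,0,0],[0,0,0]],[0,[-0.15,0,0],[0,0,0]],[0,[0,0,-0.5],[0,0,0]],[0,[0,0,-0.5],[0,0,0]],[0,[-0.5,-0.4,0],[0,0,0]],[0,[0,-0.9,0],[0,0,0]],[0,[0,0,0],[0,0,0]],[0,[0,0,0],[0,0,0]]]}}

```text
t: 9.3
tool_pos: [0.4859, -0.0399, 0.1317]
tool_rot: [2.475, 1.933, 0.002]
contact_force: [-0.5, 0.1, 0.6]
opening: 0.0001
grip_force: 0.0
```

```bash
python3 -c "
from h import *
st();im=get('wrist');cv2.imwrite('pics/w3.png',im['color'])"
```

```text
t 9.3 pos [ 0.4859 -0.0399  0.1317] unit [[-33.9 -63.6]] rot [2.475e+00 1.933e+00 2.000e-03] F unit [-0.5  -0.03] 0.61 open 0.0001
```

View pics/w3.png

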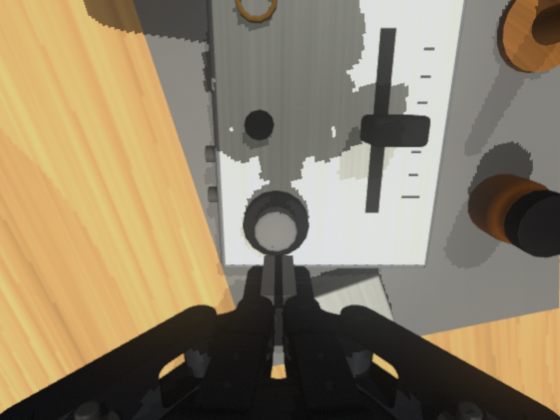

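The wrist view shows the lever (396,130) hiding the fourth tick, with three ticks on either side, so it is in the third click. The button top is at (276,231), just ahead of the finger tip. I'll check the offset numerically.

```bash
python3 -c "
from h import *
im=get('wrist')
print(unit(plane(im,[(276,231)],.082)),unit(plane(im,[(396,128)],.101)));st()"
```

```text
[[-35.4 -61.4]] [[25.6  2. ]]
t 9.4 pos [ 0.4865 -0.0399  0.1319] unit [[-33.4 -63.5]] rot [2.475e+00 1.933e+00 1.000e-03] F unit [0.4  0.66] -0.69 open -0.0004
```

>>> {"api": "play_rows", "payload": {"series": [[0,[0.03,-0.03,0.4],[0,0,0]],[0,[0,0,0.4],[0,0,0]],[0,[0,0,0.1],[0,0,0]],[0,[0,0,0.06],[0,0,0]],[0,[0,0,0.06],[0,0,0]]]}}

```text
t: 10.02
tool_pos: [0.4853, -0.038, 0.0812]
tool_rot: [2.475, 1.933, 0.002]
contact_force: [-0.7, -0.5, 1.8]
opening: 0.0
grip_force: 0.9
```

>>> {"api": "play_rows", "payload": {"series": [[0,[0,0,0.05],[0,0,0]]]}}

```text
t: 10.15
tool_pos: [0.4852, -0.038, 0.0788]
tool_rot: [2.474, 1.933, 0.002]
contact_force: [-0.1, 0.2, 3.3]
opening: 0.0002
grip_force: 1.6
```

>>> {"api": "play_rows", "payload": {"series": [[0,[0,0,0.04],[0,0,0]]]}}

```text
t: 10.28
tool_pos: [0.4852, -0.038, 0.0768]
tool_rot: [2.474, 1.933, 0.002]
contact_force: [-0.3, 0.3, 4.3]
opening: -0.0001
grip_force: 2.2
```

>>> {"api": "play_rows", "payload": {"series": [[0,[0,0,0.03],[0,0,0]],[0,[0,0,0.02],[0,0,0]],[0,[0,0,0],[0,0,0]]]}}

```text
t: 10.65
tool_pos: [0.4853, -0.038, 0.0759]
tool_rot: [2.475, 1.934, 0.001]
contact_force: [-4.3, 0.2, 14.4]
opening: -0.0003
grip_force: 7.1
```

The force has risen to 14.4 N at z = 0.0759, so the button is at its bottom stop. I'll release it and rise.

>>> {"api": "play_rows", "payload": {"series": [[0,[0,0,-0.2],[0,0,0]],[0,[0,0,-0.6],[0,0,0]],[0,[0,0,-0.8],[0,0,0]],[0,[0,0,-0.6],[0,0,0]],[0,[0,0,0],[0,0,0]],[0,[0,0,0],[0,0,0]]]}}

```text
t: 11.4
tool_pos: [0.4834, -0.0376, 0.1817]
tool_rot: [-2.474, -1.933, 0.002]
contact_force: [0.7, 0.2, 0.3]
opening: -0.0
grip_force: 0.0
```

```bash
python3 -c "
from h import *
st();im=get('wrist');cv2.imwrite('pics/w4.png',im['color'])"
```

```text
t 11.4 pos [ 0.4834 -0.0376  0.1817] unit [[-36.9 -61.9]] rot [-2.474e+00 -1.933e+00  2.000e-03] F unit [0.66 0.39] 0.32 open -0.0
```

View pics/w4.png

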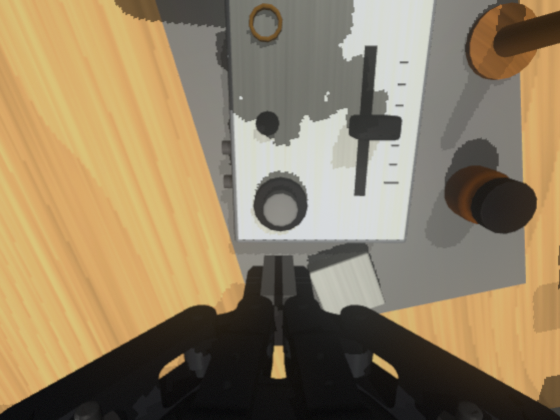

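The wrist view shows the lever (375,127) still at the middle tick, the button (280,209) up again, and the ring, block, jar and mandrel undisturbed.

```bash
python3 -c "
from station import ctrl
print(ctrl.finish_job())"
```

```text
the job is handed in; nothing more can be done
None
```

I pushed the lever to its off stop, then forward to the third click, pressed the start button to its bottom stop and let it come up, then handed the job in at about 11.5 s; no verdict came back.

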